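# Hang the weigh pan on the load cell pin and prove the safety latch

### The job

Hang the empty weigh pan on the pin of the hanging scale: take it by its blue grip, bring the open side of its hook round the pin and push the hook down onto the pin until it is fully home and the red sprung latch has snapped shut under the pin. Then prove the latch with a light upward tug, until it bears on the pin, and let the pan down again so that it hangs from the pin, free and still. The scale's load cell is delicate: never load it with more than 18 N, up or down, and leave the other things on the bench where they are.

Things in the scene. Friction and masses are not known exactly. Their poses are not given: they have to be found in the camera images.
- weigher: Hanging scale, bolted down, turned by up to 0.35 rad. Origin on the table under its pin; x along the pin towards the column, z up. Grey foot plate 18 mm high (x -105 to 165, y -85 to 85 mm), column 46 mm square and 284 mm high at x = 136, white indicator on its +y side (y to 155, z 130 to 215). A head clamped on the column carries the load cell beam (30 mm wide) and the pin.
- pin_nominal (a point): Middle place of the pin's centre, 235 mm over the table, axes of the scale. The head is clamped anywhere from 9 mm lower to 9 mm higher: the real height is not reported and must be felt. Pin: level, rigid steel rod, 12 mm diameter, along x, bare from x = -14 to +16 mm of here, between a 20 mm end collar and a 22 mm one. Beam and sleeve rise 20 mm above the pin's centre line.
- pan_hanger: Weigh pan with hanger hook: one loose piece, 255 mm high, 0.3 to 0.5 kg, standing upright, turned by up to 0.6 rad. Origin under the pan's centre, z up. Steel pan 144 mm across (154 over the lugs, which lie at +-y), 45 mm deep; wire bail in the y-z plane to z 111; above it the hook of 12 mm round bar, also in the y-z plane, and the blue grip. The hook's plane goes square to the pin.
- saddle (a point): Where the pin's centre lies when the hook is home: 190 mm above the pan's underside on its axis; axes of the pan. Hook like a coat hanger's: arch on top, back leg on -y, nose on +y coming down to 28 mm below here, flared. The throat, 20 mm wide, is closed by the latch; the pin passes it best 1 to 2 mm off the axis to +y. Open side: +y, under the nose. 1 mm too far down costs 7 to 10 N.
- mouth (a point): 46 mm below saddle, on the axis, under the latch. The pin comes in here sideways from the +y side, under the nose and over the bend of the bar, square to the hook; a 12 mm pin passes with its centre at the height of this point, 10 mm more or less. From here the hook goes straight down 46 mm, the pin meeting the latch after about 12 mm, until the pin lies in the saddle.
- grip (a point): Centre of the blue grip, a block with flat sides, 18 mm (x) by 24 mm (y) and 36 mm high, 47 mm above saddle (237 mm above the pan's underside) on the axis; axes of the pan. The arch of the hook begins 29 mm below it and is 44 mm wide along y.
- latch (a joint): Red latch across the throat, hinged on the back leg 27 mm below saddle, tip behind the nose. 0 = shut (rad); the pin pushes it inward (up), to at most 1.3. Its spring resists with 8 N at first, at most 13 N, then less and less; the pan's weight does not open it. With the pin 4 to 5 mm short of the saddle it snaps to 0 under the pin; then the hook can rise 17 mm from home until it bears on the pin.
- tally_counter: Bystander: chrome hand tally counter, 26 x 50 x 56 mm. Origin under its centre.
- dial_timer: Bystander: red and white kitchen timer, 64 mm across, 37 mm high. Origin under its centre.
- packet_1: Bystander: packet of biscuits lying flat, 88 x 135 x 13 mm. Origin under its centre.
- tongs: Bystander: steel tongs lying flat, 214 mm long. Origin under their centre.
- scraper: Bystander: scraper with red grip lying flat, 208 mm long. Origin under its centre.

How it is judged (in metres and radians):
On the way, in this order (a step that is already met when the one before it is completed fails the run):
1. the hook is fully home: it presses on the pin and the latch has shut under the pin (pan's underside 30 to 60 mm over the table) (value of joint latch below 0.12 rad and horizontal distance between saddle and weigher below 0.02 m and contact force between pan_hanger and weigher above 2 N and contact force between latch_c0 and weigher below 0.5 N and height (world z) of pan_hanger between 0.03 and 0.06 m), for 0.2 s.
2. the latch is proved: the hook is pulled up from the saddle until the shut latch bears on the pin with more than 2 N (value of joint latch below 0.12 rad and horizontal distance between saddle and weigher below 0.02 m and contact force between latch_c0 and weigher above 2 N and height (world z) of pan_hanger below 0.078 m), for 0.1 s.
At the end, for the whole second after the job is handed in: The pan hangs from the pin by its saddle, latch shut (under 0.12 rad) and unloaded, with more than 2 N on the pin, its underside 30 to 60 mm over the table, the saddle within 20 mm of the pin's middle from above, upright within 0.12 rad and at rest (under 0.05 m/s and 0.4 rad/s) (all of step 1 and linear speed of pan_hanger below 0.05 m/s and angular speed of pan_hanger below 0.4 rad/s and angle between pan_hanger's own z axis and vertical below 0.12 rad); the robot touches nothing.
It fails at once if the load cell is loaded with more than 20 N by the hook, the fingers or the arm (contact force between any of pan_hanger, the fingers, the arm and weigher above 20 N).
It fails at once if another thing on the bench is moved by more than 20 mm (distance of any of tally_counter, dial_timer, packet_1, tongs, scraper from where it was at the start of the episode above 0.02 m).
It also fails if it takes over 61 s, if anything falls off the work surface, if the arm or the gripper's body presses on something with over 40 N, if the wrist force passes 120 N, or if a joint passes its speed limit or range.

### The arm

A 6-joint arm with a two-finger parallel gripper is mounted at the origin on a cart in front of the work surface, level with it; the furniture and walls round the work are solid. World frame = base frame: x ahead of the robot, y to its left, z up, the work surface at z = 0. Lengths are in mm, angles in rad, forces in N, time in s.
With the tool pointing down it reaches from about 300 to 775 mm from the base axis. Payload 14.6 kg.
Tool frame: the origin (TCP) lies between the finger pads; the fingertips stand manip.tip_reach ahead of it and the grasp point (between the pads) lies 5 mm behind it (manip.tip_reach is the distance from the TCP to the fingertips, in mm); z points along the fingers, y is the line along which they close (so a half turn about z gives the same grasp; the last joint's range is limited). The gripper opens to 94 mm and grips with 3 to 60 N. Pads are 16 mm wide; open, the fingers measure 119 mm over their backs; the gripper's body (75 mm by 177 mm) begins 78 mm behind the grasp point.
Start: joints at [-1.381, 0.3, 1.521, -0, 1.321, -0.067], TCP at [139.686, -531.956, 219.446] pointing down, gripper open.
Joint ranges: [-3.03, 3.03], [-0.79, 2.21], [0.23, 2.52], [-1.04, 4.18], [0, 3.07], [-2.55, 2.55]. Speed limits (rad/s): [2.22, 2.22, 2.57, 3.14, 3.14, 3.14].

### API

Orientations are given as [roll, pitch, yaw] about the fixed x, y, z axes, in that order (R = Rz(yaw) Ry(pitch) Rx(roll)).
In Python, from cell import manip gives the robot as it stands. The module is installed in compiled form; this text tells all that it offers.
- The arm moves only by the shell command python3 -m creep 'ROWS' [FORCE]. ROWS is JSON, a list of rows, each a list of 3 entries, a list of its own where there are three numbers: the opening, from -1 (shut) to 1 (fully open), then the shift along the tool's x, y, z in cm, then the turn about the tool's z in units of 5 degrees (1.0 is 5 degrees). In form: [[grip, [tx, ty, tz], roll], ...]. A call has 1 to 12 rows; each row is the pose to reach, as a shift and turn from the pose commanded when the call began, along the tool's axes at that moment; what a row does not reach only later rows make up. A row lasts 1/10 s, in which the tool goes at most 50 mm and 8.59 degrees, less where a joint would pass 70% of its speed; a pose out of reach is approached as far as the arm can. A call with a gripper value outside its range is refused whole. The fingers move at their own pace and stop on an object; FORCE is the grip in N (left out, the last holds). Time passes only in rows, so rows that repeat a pose let the fingers close. It gives the time, the measured TCP pose, the force, the opening and the grip force at its end, in the units of the state.
- manip.read_state(): the state, without advancing time (a new reading comes with each control period).
- manip.camera(name): name is "scene" or "top"; returns the picture (400x640x3 uint8, red, green, blue); there is no depth.
- manip.camera_params(name): a dict with "fovy" (degrees; the focal length in pixels is half the picture's height over the tangent of half this angle, whatever the lens; pixels are square), "cx", "cy" (the principal point, pixels), "k1" (the pictures are not rectified: a ray, as slopes to the right and down, at radius r is drawn at 1 + k1 r^2 times it, then the intrinsics apply), "origin" and "attitude" of the camera in the world. Camera axes: x right, y down, z forward; pixel columns grow to the right and rows downward; lengths in mm; the calibration is good to about 2 mm. A picture is of the moment at which its call begins. camera_params takes no time and is no camera call.
- manip.sign_off(): hands the job in; it is judged then, once.
The state is a dict: "clock": time; "joints": joint angles; "qd": joint speeds; "effort": joint torques, N m; "eef_pos": TCP position; "eef_rot": TCP orientation; "wrist_force": force on the tool from outside, world axes, zero at the start; "moment": the same for the moment, N m; "finger_gap": finger opening in mm; "finger_force": force on a finger pad.
Only numpy, scipy, OpenCV 4.12 (cv2) and the standard library are available. Lean on these libraries where they do the work, as an engineer would, in place of code of your own. Each camera call takes 0.05 s, during which the arm holds its last target. There are 200 camera calls.

## Working session

There is one attempt and no reset: what is moved stays moved. The work goes in short steps, Python scripts to look and compute and a shell command to move; the robot and the scene stay as the last step left them, time stands still between calls to the robot, and variables do not carry over. Pictures are saved under pics/ and viewed, at most 10 in all, crops included, and the job is handed in when it is done.

```bash
mkdir -p pics; python3 - <<'E'
from cell import manip
import cv2
print(manip.read_state(), manip.tip_reach)
for n in("scene","top"):
    cv2.imwrite(f"pics/{n}0.png",manip.camera(n)[:,:,::-1]); print(n,manip.camera_params(n))
E
```

```text
{'clock': 0.0, 'joints': array([-1.38060108e+00,  3.00432384e-01,  1.52159651e+00, -2.03914186e-05,
        1.32068942e+00, -6.65867774e-02]), 'qd': array([ 4.42484230e-05, -5.13704170e-04, -5.03896722e-04,  8.10698006e-04,
        1.19206814e-03, -4.34308343e-04]), 'effort': array([-1.39397522e-03, -5.31803656e+01, -3.52737594e+01,  7.07567786e-02,
        2.43562093e-02, -1.02509939e-04]), 'eef_pos': array([ 139.63493638, -531.72011439,  218.9010287 ]), 'eef_rot': array([-3.14046817e+00, -5.51913167e-05,  2.56787048e-01]), 'wrist_force': array([ 0.1701463 ,  0.45282792, -0.15529363]), 'moment': array([-0.0046873,  0.041758 ,  0.0284839]), 'finger_force': 0.0, 'finger_gap': 93.76077182585855} 14.0
scene {'fovy': 46.24525643412514, 'cx': 325.908613197141, 'cy': 203.78934839317253, 'k1': 0.01587633147819717, 'origin': array([-417.25155593, -935.67213411,  767.58400983]), 'attitude': array([-1.99865171,  0.0213412 , -0.79908422])}
top {'fovy': 42.42183819364281, 'cx': 319.9231444535025, 'cy': 198.58567436773902, 'k1': -0.03897884326509451, 'origin': array([-141.87482588, -238.35476946, 1895.45498998]), 'attitude': array([-2.77375845,  0.00890096, -1.26410276])}
```

View pics/scene0.png

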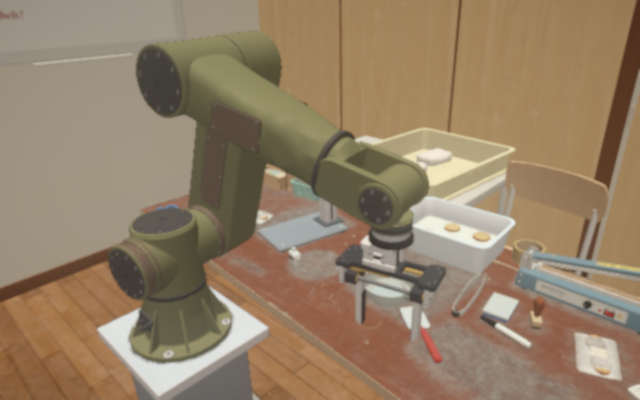

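View pics/top0.png

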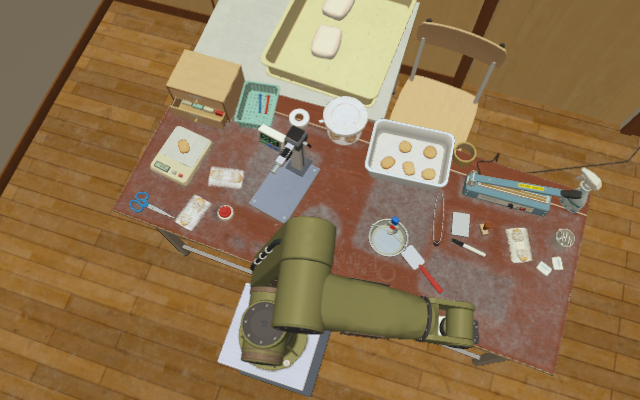

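The scene view has the gripper in front of the pan and scale. The top view shows the pan at about (388,237) with the blue grip near (395,220), the scale plate at (285,190) with its pin near (280,158), and the scraper next to the pan at (420,265).

```bash
cat > h.py <<'E'
from cell import manip
import numpy as np, cv2
from scipy.spatial.transform import Rotation as R
def cam(n):
    p=manip.camera_params(n); return p,200/np.tan(np.radians(p['fovy']/2)),R.from_euler('xyz',p['attitude']).as_matrix()
def proj(n,X):
    p,f,M=cam(n); c=(np.atleast_2d(X)-p['origin'])@M; s=c[:,:2]/c[:,2:]; s=s*(1+p['k1']*(s**2).sum(1,keepdims=True)); return s*f+[p['cx'],p['cy']]
def ray(n,u,v,z):
    p,f,M=cam(n); d=(np.array([u,v])-[p['cx'],p['cy']])/f; s=d.copy()
    for _ in range(20): s=d/(1+p['k1']*(s@s))
    w=M@np.array([*s,1]); o=p['origin']; return o+w*(z-o[2])/w[2]
E
python3 - <<'E'
from h import *
t=cv2.imread('pics/top0.png')
a=cv2.resize(t[120:225,240:330],None,fx=5,fy=5,interpolation=cv2.INTER_CUBIC)
b=cv2.resize(t[205:265,355:425],None,fx=5,fy=5,interpolation=cv2.INTER_CUBIC)
o=np.zeros((525,800,3),np.uint8);o[:,:450]=a;o[:300,450:]=b
cv2.imwrite('pics/c1.png',o)
s=cv2.imread('pics/scene0.png')
cv2.imwrite('pics/c2.png',cv2.resize(s[150:350,230:490],None,fx=3,fy=3,interpolation=cv2.INTER_CUBIC))
print(ray('top',388,237,40),ray('top',395,220,255),ray('top',280,158,235))
hs=cv2.cvtColor(t,cv2.COLOR_BGR2HSV)[205:265,355:425]
m=(cv2.inRange(hs,(100,130,60),(130,255,255)));ys,xs=np.nonzero(m);print(xs.mean()+355,ys.mean()+205,len(xs))
E
```

```text
[ 463.9152903  -296.95427332   40.        ] [ 458.25176103 -297.3019144   255.        ] [569.06379934 151.62169372 235.        ]
394.80434782608694 220.23913043478262 46
```

View pics/c1.png

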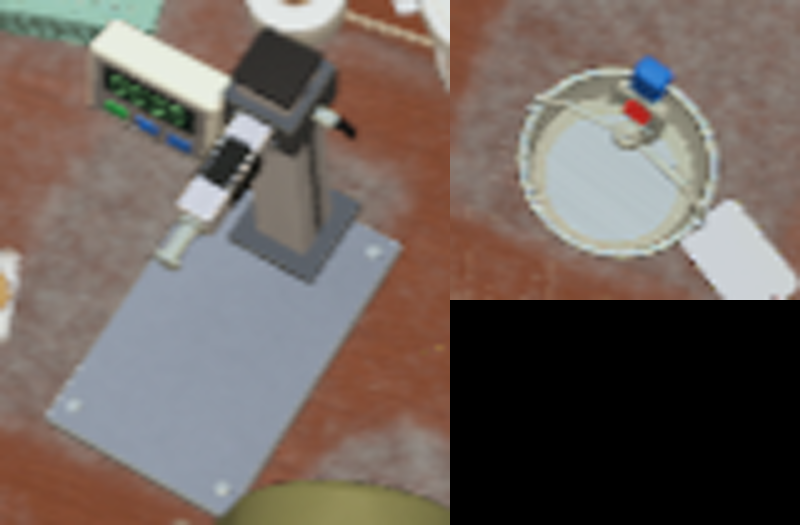

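```bash
python3 - <<'E'
from h import *
from scipy.optimize import least_squares
def T(p,X): c,s=np.cos(p[2]),np.sin(p[2]); X=np.array(X,float); return np.c_[p[0]+c*X[:,0]-s*X[:,1],p[1]+s*X[:,0]+c*X[:,1],X[:,2]]
W=[[-105,85,18],[-105,-85,18],[165,-85,18]]
w=np.array([[45,413],[218,515],[400,245]])/5+[240,120]
f=least_squares(lambda p:(proj('top',T(p,W))-w).ravel(),[560,150,0]);print('weigher',f.x,f.fun.round(2))
print('pin proj', [ (proj('top',T(f.x,[[x,0,235]]))[0]-[240,120])*5 for x in(-14,0,16)], 'collar end/crop')
P=[[0,77,45],[0,-77,45],[0,0,237]]
q=np.array([[530-450,100],[702-450,215]])/5+[355,205]; q=np.r_[q,[[394.8,220.24]]]
for r in [(0),]:
    g=least_squares(lambda p:(proj('top',T(p,P))-q).ravel(),[460,-297,0]);print('pan',g.x,g.fun.round(2))
print(((proj('top',T(g.x,[[0,12,150],[0,-12,150],[0,0,111],[0,0,20]]))-[355,205])*5+[450,0]).round())
E
```

```text
weigher [ 5.25878955e+02  1.53325108e+02 -2.36503142e-01] [-1.38 -0.28  0.72  0.64  0.66 -0.46]
pin proj [array([166.90809741, 257.5867033 ]), array([177.67799606, 242.0621892 ]), array([189.92624368, 224.40907661])] collar end/crop
pan [ 4.64296748e+02 -2.96837525e+02 -3.19914119e-01] [ 0.05  0.08  0.12  0.12 -0.16 -0.19]
[[619. 105.]
 [647. 124.]
 [626. 131.]
 [612. 167.]]
```

View pics/c2.png

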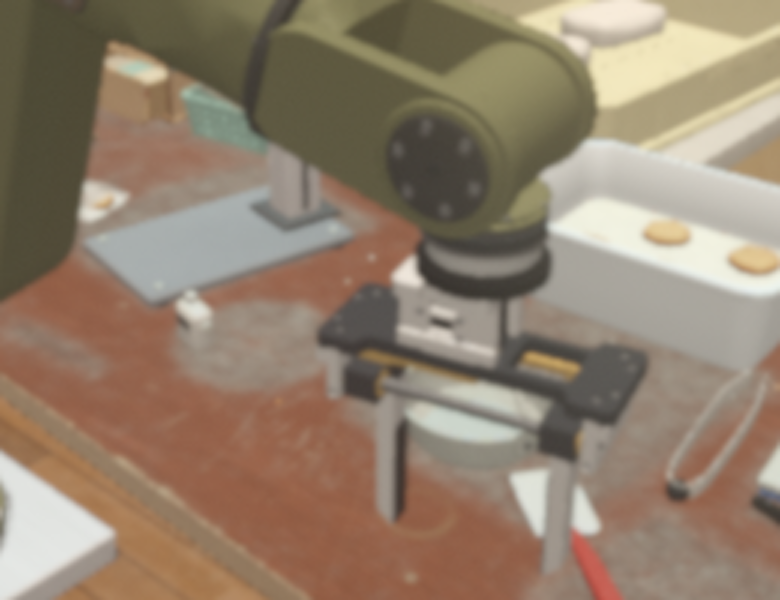

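The scene crop shows the scale's plate at about (220,245) with its pin hidden by the arm. The pan is behind the fingers at about (470,420). The pan fit is good, so I'll move above the grip, raising the tool first.

```bash
python3 -m creep '[[1,[0,0,-5],0],[1,[0,0,-10],0],[1,[4,-1.5,-11],1],[1,[9,-3.5,-11],2.2],[1,[14,-5.4,-11],3.4],[1,[19,-7.4,-11],4.6],[1,[24,-9.3,-11],5.8],[1,[29,-11.2,-11],6.6],[1,[33.5,-13,-11],6.6],[1,[37.3,-14.4,-11],6.6],[1,[37.3,-14.4,-11],6.6],[1,[37.3,-14.4,-11],6.6]]' 10
python3 - <<'E'
from h import *
cv2.imwrite('pics/top1.png',manip.camera('top')[:,:,::-1]);cv2.imwrite('pics/scene1.png',manip.camera('scene')[:,:,::-1])
print(manip.read_state())
t=cv2.imread('pics/scene1.png');a=cv2.resize(t[150:260,220:400],None,fx=4,fy=4,interpolation=cv2.INTER_CUBIC)
cv2.imwrite('pics/c3.png',a)
E
```

```text
clock: 1.3
eef_pos: [464.5, -297.1, 328.8]
eef_rot: [-3.141, 0.001, -0.317]
wrist_force: [-0.1, -0.8, 0.5]
finger_gap: 93.9
finger_force: 0.0
{'clock': 1.4, 'joints': array([-6.39042671e-01,  2.45310787e-01,  1.33861356e+00, -2.74452364e-04,
        1.55804522e+00,  1.25153437e+00]), 'qd': array([-2.07056801e-02, -7.97947126e-03,  2.54825191e-03, -1.13913930e-03,
       -1.07900729e-05,  2.76872790e-03]), 'effort': array([ 1.69010125e+00, -5.14396977e+01, -3.74469137e+01,  9.24354326e-02,
       -6.87960559e-02,  4.65807435e-02]), 'eef_pos': array([ 463.13219509, -298.62331637,  329.29418743]), 'eef_rot': array([ 3.14145039e+00,  4.44002617e-04, -3.19777193e-01]), 'wrist_force': array([-0.88656298, -0.31853438,  0.55103522]), 'moment': array([ 0.06638947,  0.01492201, -0.00958461]), 'finger_force': 0.0, 'finger_gap': 93.8710894487595}
```

View pics/scene1.png

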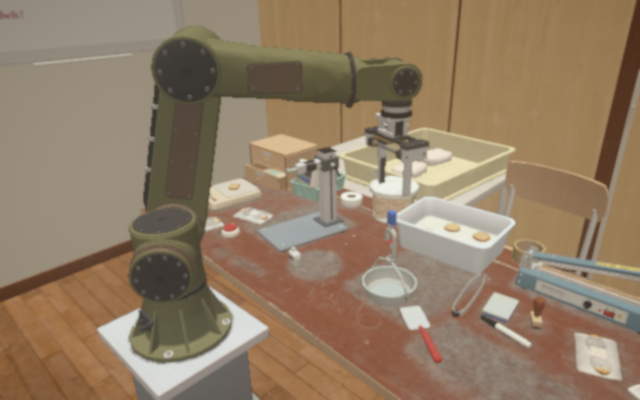

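The scene view now has a clear line to the scale, with its pin near (295,167). The blue grip is at (391,217), under the fingers. Next I'll check the grip in both views and crop the pin.

```bash
python3 - <<'E'
from h import *
s=cv2.imread('pics/scene1.png');t=cv2.imread('pics/top1.png')
print('grip pred',proj('scene',[464.3,-296.8,237]))
hs=cv2.cvtColor(s,cv2.COLOR_BGR2HSV)[200:235,375:405];m=cv2.inRange(hs,(100,100,40),(130,255,255));ys,xs=np.nonzero(m);print('grip obs',xs.mean()+375,ys.mean()+200,len(xs))
o=np.zeros((600,800,3),np.uint8)
o[:600,:400]=cv2.resize(t[120:210,260:320],(400,600),interpolation=cv2.INTER_CUBIC)
o[:600,400:]=cv2.resize(s[145:235,285:345],(400,600),interpolation=cv2.INTER_CUBIC)
cv2.imwrite('pics/c4.png',o)
E
```

```text
grip pred [[391.62237346 216.52345157]]
grip obs 391.8235294117647 214.88235294117646 34
```

View pics/c4.png

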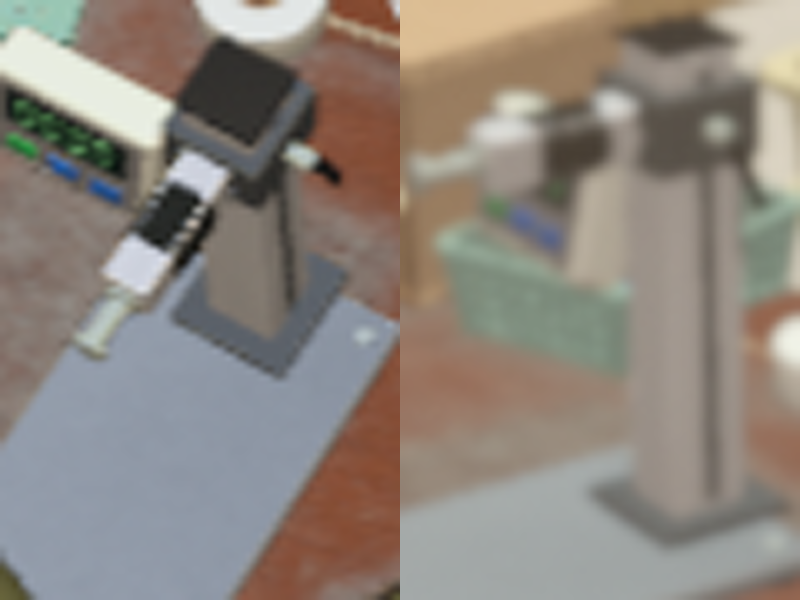

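```bash
python3 - <<'E'
from h import *
s=cv2.imread('pics/scene1.png');t=cv2.imread('pics/top1.png')
o=np.zeros((600,800,3),np.uint8)
o[:,:400]=0
o[:500,:400]=cv2.resize(t[145:235,245:317],(400,500),interpolation=cv2.INTER_CUBIC)
o[:240,400:]=cv2.resize(s[205:250,255:355-25],(400,240),interpolation=cv2.INTER_CUBIC)
cv2.imwrite('pics/c5.png',o)
E
```

```text
(no output)
```

View pics/c5.png

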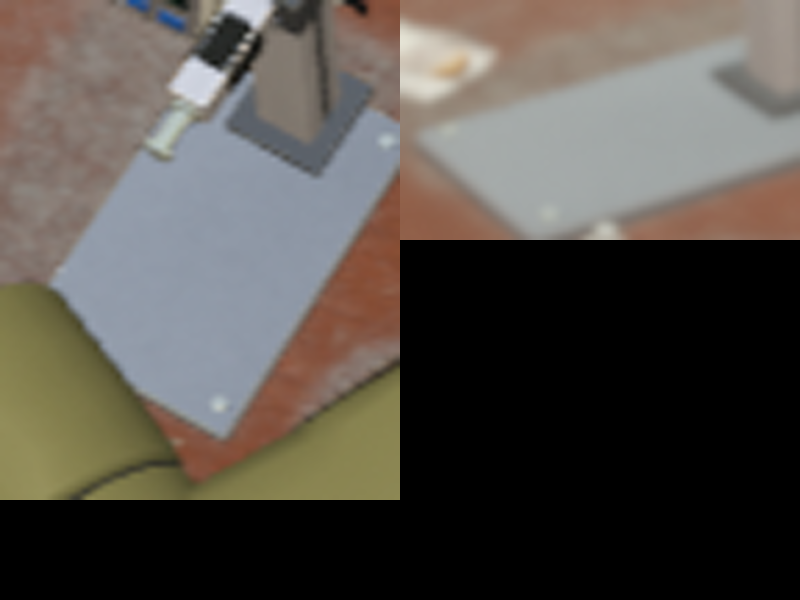

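c4 and c5 show both views of the scale. In the top view the bare pin runs from about (274.7,170.3) to (278,165), and in the scene view it is centred at about (292,169.6). The plate corners can be read in both. I'll fit them all together.

```bash
python3 - <<'E'
from h import *
from scipy.optimize import least_squares
def T(p,X): c,s=np.cos(p[2]),np.sin(p[2]); X=np.array(X,float); return np.c_[p[0]+c*X[:,0]-s*X[:,1],p[1]+s*X[:,0]+c*X[:,1],X[:,2]]
def mod(p):
    h=235+p[3]
    t=[[-105,85,18],[-105,-85,18],[165,-85,18],[-14,0,h],[16,0,h]]
    s=[[-105,85,18],[-105,-85,18],[1,0,h]]
    return np.r_[proj('top',T(p,t)),proj('scene',T(p,s))]
obs=np.array([[249,202.6],[285.5,224.2],[320,168.3],[274.7,170.3],[278,165],[257.8,230.7],[280.3,250],[291.9,169.6]])
f=least_squares(lambda p:(mod(p)-obs).ravel(),[530,152,-.2,0],loss='soft_l1');print(f.x);print((mod(f.x)-obs).round(2))
g=least_squares(lambda p:(proj('top',[p])-[276.35,167.65]).ravel().tolist()+(proj('scene',[p])-[291.9,169.6]).ravel().tolist(),[530,152,235]);print(g.x,g.fun)
E
python3 - <<'E'
from h import *
from scipy.optimize import least_squares
g=least_squares(lambda p:np.r_[(proj('top',[p])-[394.8,220.24]).ravel(),(proj('scene',[p])-[391.82,214.9]).ravel()],[464,-297,237]);print(g.x,g.fun, manip.read_state()['eef_pos'],manip.read_state()['eef_rot'])
E
```

```text
[ 5.24982434e+02  1.50083850e+02 -2.14553478e-01  4.61295904e+00]
[[-0.45  0.83]
 [ 0.31 -0.22]
 [ 0.83 -0.13]
 [-0.58  1.2 ]
 [ 0.57 -0.24]
 [-0.81 -1.85]
 [ 0.04 -1.16]
 [ 0.51 -0.24]]
[526.84420067 151.56738778 238.46040962] [-0.34194106  0.25381831  0.3809018  -0.09452856]
[ 462.47643481 -297.94191842  242.50015965] [ 0.22868828 -0.13088769 -0.19100551  0.05173117] [ 463.13219509 -298.62331637  329.29418743] [ 3.14145039e+00  4.44002617e-04 -3.19777193e-01]
```

```bash
python3 -m creep '[[1,[0,0,4],0],[1,[0,0,8],0],[1,[0,0,9.7],0],[1,[0,0,9.7],0],[-1,[0,0,9.7],0],[-1,[0,0,9.7],0],[-1,[0,0,9.7],0],[-1,[0,0,9.7],0],[-1,[0,0,9.7],0],[-1,[0,0,9.7],0],[-1,[0,0,9.7],0],[-1,[0,0,9.7],0]]' 45
```

```text
clock: 2.6
eef_pos: [463.9, -297.9, 232.4]
eef_rot: [-3.142, 0.0, -0.319]
wrist_force: [-0.5, 0.4, 0.3]
finger_gap: 33.4
finger_force: 0.0
```

```bash
python3 -m creep '[[-1,[0,0,0],0],[-1,[0,0,0],0],[-1,[0,0,0],0],[-1,[0,0,0],0]]' 45
```

```text
clock: 3.0
eef_pos: [463.8, -298.0, 232.3]
eef_rot: [3.141, 0.0, -0.319]
wrist_force: [-0.3, -1.6, -1.6]
finger_gap: 23.8
finger_force: 45.0
```

```bash
python3 -m creep '[[-1,[0,0,-2],0],[-1,[0,0,-5],0],[-1,[0,0,-8],0],[-1,[0,0,-9],0],[-1,[-0.7,-3.5,-9],0],[-1,[-1.4,-7,-9],-0.3],[-1,[-2.1,-10.5,-9],-0.6],[-1,[-2.8,-14,-9],-0.9],[-1,[-3.5,-17.5,-9],-1.1],[-1,[-4.2,-21,-9],-1.1],[-1,[-4.6,-23,-9],-1.1],[-1,[-4.6,-23,-9],-1.1]]'
python3 - <<'E'
from h import *
a=[manip.camera('top')[0,0,0] and manip.read_state()['wrist_force'] for _ in range(4)];print(np.mean(a,0))
E
```

```text
clock: 4.2
eef_pos: [492.3, -62.9, 321.3]
eef_rot: [-3.141, 0.002, -0.22]
wrist_force: [-0.4, -0.1, -3.5]
finger_gap: 23.9
finger_force: 45.0
[-0.55650412 -0.1326614  -3.70578152]
```

```bash
python3 -m creep '[[-1,[-0.3,-3.5,0],0],[-1,[-0.7,-7,0],0],[-1,[-1,-10.5,0],0],[-1,[-1.3,-13.5,0],0],[-1,[-1.3,-14.2,0],0],[-1,[-1.3,-14.2,0],0],[-1,[-1.3,-14.2,0],0]]'
python3 - <<'E'
from h import *
s=manip.camera('scene')[:,:,::-1];t=manip.camera('top')[:,:,::-1]
cv2.imwrite('pics/s6.png',s);cv2.imwrite('pics/t6.png',t)
st=manip.read_state();print(st['eef_pos'],st['eef_rot'],st['wrist_force'])
o=np.zeros((600,800,3),np.uint8)
o[:,:400]=cv2.resize(t[125:215,260:320],(400,600),interpolation=cv2.INTER_CUBIC)
o[:,400:]=cv2.resize(s[130:250,270:350],(400,600),interpolation=cv2.INTER_CUBIC)
cv2.imwrite('pics/c6.png',o)
E
```

```text
clock: 5.1
eef_pos: [511.2, 75.0, 322.3]
eef_rot: [3.141, 0.0, -0.224]
wrist_force: [0.5, -0.3, -3.6]
finger_gap: 23.4
finger_force: 45.0
[511.15209566  74.93067909 322.44292978] [ 3.14136287e+00 -5.30737579e-05 -2.24784748e-01] [ 0.68512198  0.29172899 -3.66362615]
```

View pics/c6.png

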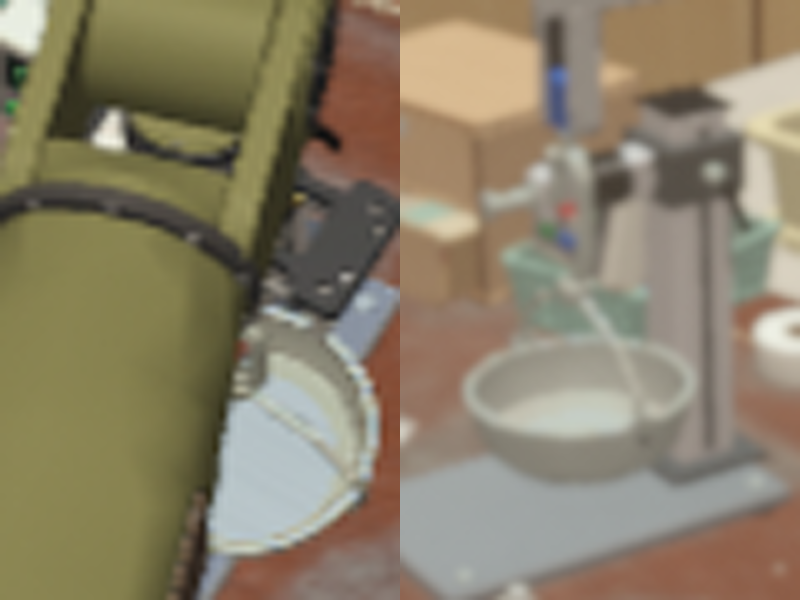

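```bash
python3 - <<'E'
from h import *
from scipy.optimize import least_squares
s=cv2.imread('pics/s6.png')
hs=cv2.cvtColor(s,cv2.COLOR_BGR2HSV)[140:158,296:312];m=cv2.inRange(hs,(100,100,40),(130,255,255));ys,xs=np.nonzero(m);o=np.array([xs.mean()+296,ys.mean()+140])
print(o,len(xs),np.ptp(xs),np.ptp(ys),proj('scene',[[511.15,75.5,327.4],[511.15,75.5,345.4],[511.15,75.5,309.4]]))
for b in ([0,0],[0.2,-1.6]):
    g=least_squares(lambda p:np.r_[(proj('top',[p])-[276.35,167.65]).ravel(),(proj('scene',[p])-b-[291.9,169.6]).ravel()],[530,152,235]);print(b,g.x,g.fun)
    print(ray('top',276.35,167.65,235))
E
```

```text
[300.8 145.4] 5 1 3 [[303.67398422 149.16728779]
 [303.42974293 143.48632773]
 [303.91556451 154.7884792 ]]
[0, 0] [526.84420067 151.56738778 238.46040962] [-0.34194106  0.25381831  0.3809018  -0.09452856]
[529.53200892 151.55136897 235.        ]
[0.2, -1.6] [525.1872903  149.53372758 244.72395014] [-0.11002257  0.08159388  0.12256694 -0.03042819]
[529.53200892 151.55136897 235.        ]
```

```bash
python3 -m creep '[[-1,[0,-1.5,0],0],[-1,[0,-3,0],0],[-1,[0,-3.5,0],0],[-1,[0,-3.8,0],0],[-1,[0,-4.2,0],0],[-1,[0,-4.5,0],0],[-1,[0,-4.5,0],0]]'; python3 -m creep '[[-1,[0,-0.5,0],0],[-1,[0,-1,0],0],[-1,[0,-1.4,0],0],[-1,[0,-1.8,0],0],[-1,[0,-2.1,0],0],[-1,[0,-2.1,0],0],[-1,[0,-2.1,0],0]]'
python3 - <<'E'
from h import *
s=manip.camera('scene')[:,:,::-1];t=manip.camera('top')[:,:,::-1]
cv2.imwrite('pics/s7.png',s)
o=np.zeros((600,800,3),np.uint8)
o[:,:400]=cv2.resize(t[125:215,260:320],(400,600),interpolation=cv2.INTER_CUBIC)
o[:,400:]=cv2.resize(s[130:220,270:330],(400,600),interpolation=cv2.INTER_CUBIC)
cv2.imwrite('pics/c7.png',o)
E
```

```text
clock: 5.9
eef_pos: [521.1, 120.3, 322.4]
eef_rot: [-3.142, 0.0, -0.223]
wrist_force: [-0.8, 0.9, -4.2]
finger_gap: 23.8
finger_force: 45.0
clock: 6.6
eef_pos: [525.7, 140.6, 322.4]
eef_rot: [3.142, 0.0, -0.223]
wrist_force: [-0.8, -0.2, -4.2]
finger_gap: 23.8
finger_force: 45.0
```

View pics/c7.png

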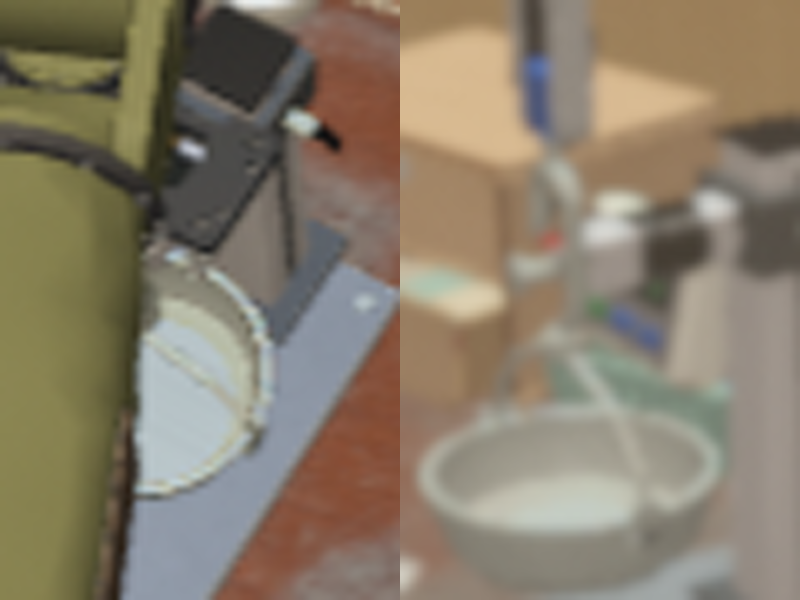

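The picture shows the pin, near (530,265) in the crop, inside the hook's mouth: under the red latch at (550,240), over the bend, and between the collars. Now I'll ease in to feel for the back leg.

```bash
python3 -m creep '[[-1,[0,-0.3,0],0],[-1,[0,-0.6,0.2],0],[-1,[0,-0.9,0.5],0],[-1,[0,-1.1,0.5],0],[-1,[0,-1.1,0.5],0],[-1,[0,-1.1,0.5],0]]'; for i in 1 2 ; do python3 -c "
from h import *
a=[(manip.camera('scene').sum()>0)*manip.read_state()['wrist_force'] for _ in range(3)];print(np.mean(a,0))"; done
```

```text
clock: 7.3
eef_pos: [528.2, 151.3, 317.5]
eef_rot: [3.142, -0.0, -0.223]
wrist_force: [0.9, 0.2, -3.4]
finger_gap: 23.8
finger_force: 45.0
[ 0.26971271 -0.16725844 -3.57624866]
[-0.16339262  0.01667993 -3.54763394]
```

```bash
python3 -m creep '[[-1,[0,-0.1,0],0],[-1,[0,-0.1,0],0]]'|grep -E "pos|wrist"; python3 -m creep '[[-1,[0,-0.1,0],0],[-1,[0,-0.1,0],0]]'|grep -E "pos|wrist";python3 -m creep '[[-1,[0,-0.1,0],0],[-1,[0,-0.1,0],0]]'|grep -E "pos|wrist"
```

```text
eef_pos: [528.4, 152.4, 317.5]
wrist_force: [-0.2, -0.3, -4.2]
eef_pos: [528.6, 153.4, 317.4]
wrist_force: [-0.8, -0.3, -4.2]
eef_pos: [528.8, 153.9, 317.4]
wrist_force: [-0.5, -2.7, -4.1]
```

```bash
python3 -m creep '[[-1,[0,-0.05,0],0],[-1,[0,-0.05,0],0]]'|grep -E "pos|wrist"; python3 -m creep '[[-1,[0,0,0],0]]'|grep -E "pos|wrist"
```

```text
eef_pos: [528.8, 154.1, 317.3]
wrist_force: [-1.4, -5.9, -3.8]
eef_pos: [528.8, 154.1, 317.4]
wrist_force: [-1.9, -5.6, -2.4]
```

```bash
python3 -m creep '[[-1,[0,0.3,0],0],[-1,[0,0.6,0],0],[-1,[0,0.6,0],0],[-1,[0,0.6,0],0]]'|grep -E "pos|wrist"; for i in 1; do python3 -m creep '[[-1,[0,0,0.15],0],[-1,[0,0,0.3],0],[-1,[0,0,0.3],0]]'|grep -E "pos|wrist";  python3 -m creep '[[-1,[0,0,0.1],0],[-1,[0,0,0.2],0],[-1,[0,0,0.2],0]]'|grep -E "pos|wrist"; python3 -m creep '[[-1,[0,0,0.1],0],[-1,[0,0,0.2],0],[-1,[0,0,0.2],0]]'|grep -E "pos|wrist"; done
```

```text
eef_pos: [527.6, 148.9, 317.5]
wrist_force: [-0.5, 0.1, -4.2]
eef_pos: [527.7, 149.0, 315.1]
wrist_force: [-1.6, 0.6, 4.5]
eef_pos: [527.7, 149.0, 313.4]
wrist_force: [-1.4, -0.4, 6.2]
eef_pos: [527.8, 149.2, 311.8]
wrist_force: [-0.8, 1.2, 8.3]
```

```bash
python3 -m creep '[[-1,[0,0,0.15],0],[-1,[0,0,0.3],0],[-1,[0,0,0.3],0]]'|grep -E "pos|wrist"; python3 -m creep '[[-1,[0,0,0.2],0],[-1,[0,0,0.4],0],[-1,[0,0,0.4],0]]'|grep -E "pos|wrist";  python3 -m creep '[[-1,[0,0,0.2],0],[-1,[0,0,0.4],0],[-1,[0,0,0.4],0]]'|grep -E "pos|wrist"
```

```text
eef_pos: [527.9, 148.6, 308.8]
wrist_force: [0.2, -2.8, 8.0]
eef_pos: [527.9, 148.2, 304.3]
wrist_force: [-1.0, -5.7, 5.2]
eef_pos: [527.8, 148.0, 299.9]
wrist_force: [0.1, -6.9, 1.6]
```

```bash
python3 -m creep '[[-1,[0,0,0.2],0],[-1,[0,0,0.4],0],[-1,[0,0,0.4],0]]'|grep -E "pos|wrist"; python3 -m creep '[[-1,[0,0,0.2],0],[-1,[0,0,0.4],0],[-1,[0,0,0.4],0]]'|grep -E "pos|wrist";  python3 -m creep '[[-1,[0,0,0.2],0],[-1,[0,0,0.3],0],[-1,[0,0,0.3],0]]'|grep -E "pos|wrist"
```

```text
eef_pos: [527.7, 148.0, 295.5]
wrist_force: [0.1, -5.8, 0.3]
eef_pos: [527.6, 148.1, 291.3]
wrist_force: [-0.9, -4.7, -0.9]
eef_pos: [527.5, 148.0, 287.9]
wrist_force: [-0.6, -6.4, -3.1]
```

```bash
for i in 1; do python3 -m creep '[[-1,[0,0,0.1],0],[-1,[0,0,0.1],0]]'|grep -E "pos|wrist";python3 -m creep '[[-1,[0,0,0.1],0],[-1,[0,0,0.1],0]]'|grep -E "pos|wrist";python3 -m creep '[[-1,[0,0,0.1],0],[-1,[0,0,0.1],0]]'|grep -E "pos|wrist"; done
```

```text
eef_pos: [527.4, 147.9, 286.7]
wrist_force: [-1.0, -6.6, -5.0]
eef_pos: [527.3, 147.8, 285.5]
wrist_force: [-1.1, -7.4, -6.2]
eef_pos: [527.5, 148.9, 285.0]
wrist_force: [0.2, 0.7, -4.1]
```

The lateral force vanished, so the latch has snapped shut. Next I'll feel down for the saddle.

```bash
for i in 1; do python3 -m creep '[[-1,[0,0,0.1],0],[-1,[0,0,0.2],0],[-1,[0,0,0.2],0]]'|grep -E "pos|wrist";python3 -m creep '[[-1,[0,0,0.1],0],[-1,[0,0,0.1],0]]'|grep -E "pos|wrist";python3 -m creep '[[-1,[0,0,0.05],0],[-1,[0,0,0.05],0]]'|grep -E "pos|wrist"; done
```

```text
eef_pos: [527.6, 149.0, 283.3]
wrist_force: [-0.4, -0.4, -3.6]
eef_pos: [527.6, 148.9, 282.3]
wrist_force: [0.4, 0.1, -3.7]
eef_pos: [527.6, 148.9, 281.9]
wrist_force: [-1.3, -0.1, -3.5]
```

```bash
for i in 1; do python3 -m creep '[[-1,[0,0,0.05],0],[-1,[0,0,0.05],0]]'|grep -E "pos|wrist";python3 -m creep '[[-1,[0,0,0.05],0],[-1,[0,0,0.05],0]]'|grep -E "pos|wrist"; done
```

```text
eef_pos: [527.6, 148.9, 281.7]
wrist_force: [-0.6, -0.3, -1.5]
eef_pos: [527.7, 148.9, 281.5]
wrist_force: [-1.8, 0.0, 2.7]
```

```bash
python3 -m creep '[[-1,[0,0,0],0],[-1,[0,0,0],0],[-1,[0,0,0],0],[-1,[0,0,0],0],[-1,[0,0,0],0]]'|grep -E "pos|wrist";python3 -m creep '[[-1,[0,0,-0.3],0],[-1,[0,0,-0.6],0],[-1,[0,0,-0.9],0],[-1,[0,0,-1.2],0],[-1,[0,0,-1.5],0],[-1,[0,0,-1.5],0]]'|grep -E "pos|wrist"
```

```text
eef_pos: [527.7, 148.9, 281.4]
wrist_force: [-2.4, -1.3, 5.4]
eef_pos: [527.7, 148.9, 296.4]
wrist_force: [0.3, -0.4, -3.9]
```

```bash
python3 -m creep '[[-1,[0,0,-0.1],0],[-1,[0,0,-0.1],0]]'|grep -E "pos|wrist";python3 -m creep '[[-1,[0,0,-0.05],0],[-1,[0,0,-0.05],0]]'|grep -E "pos|wrist"
```

```text
eef_pos: [527.6, 148.9, 297.0]
wrist_force: [0.5, -0.1, -4.6]
eef_pos: [527.6, 148.9, 297.5]
wrist_force: [-0.2, 1.2, -4.3]
```

```bash
python3 -m creep '[[-1,[0,0,-0.05],0],[-1,[0,0,-0.05],0]]'|grep -E "pos|wrist";python3 -m creep '[[-1,[0,0,-0.05],0],[-1,[0,0,-0.05],0]]'|grep -E "pos|wrist"
```

```text
eef_pos: [527.6, 148.9, 298.0]
wrist_force: [-0.1, 0.3, -4.1]
eef_pos: [527.6, 148.9, 298.5]
wrist_force: [-0.1, -0.6, -4.0]
```

```bash
python3 -m creep '[[-1,[0,0,-0.05],0],[-1,[0,0,-0.05],0]]'|grep -E "pos|wrist";python3 -m creep '[[-1,[0,0,-0.05],0],[-1,[0,0,-0.05],0]]'|grep -E "pos|wrist"
```

```text
eef_pos: [527.6, 148.9, 299.0]
wrist_force: [0.2, 0.5, -3.7]
eef_pos: [527.6, 148.9, 299.4]
wrist_force: [0.2, 0.6, -4.9]
```

```bash
python3 -m creep '[[-1,[0,0,-0.05],0],[-1,[0,0,-0.05],0]]'|grep -E "pos|wrist"
```

```text
eef_pos: [527.6, 148.9, 299.5]
wrist_force: [1.2, 0.6, -8.2]
```

```bash
python3 -m creep '[[-1,[0,0,0],0],[-1,[0,0,0],0],[-1,[0,0,0],0]]'|grep -E "pos|wrist"; python3 -m creep '[[-1,[0,0,0.2],0],[-1,[0,0,0.5],0],[-1,[0,-0.05,0.8],0],[-1,[0,-0.1,1.1],0],[-1,[0,-0.1,1.4],0],[-1,[0,-0.1,1.65],0],[-1,[0,-0.1,1.8],0],[-1,[0,-0.1,1.8],0],[-1,[0,-0.1,1.8],0]]'|grep -E "pos|wrist"
```

```text
eef_pos: [527.6, 148.9, 299.6]
wrist_force: [1.2, 0.1, -11.7]
eef_pos: [527.9, 149.9, 282.1]
wrist_force: [-0.4, 0.4, -3.5]
```

```bash
python3 -m creep '[[-1,[0,0,0.04],0],[-1,[0,0,0.04],0]]' 10|grep -E "pos|wrist|force"; python3 -m creep '[[-0.4,[0,0,0],0],[-0.4,[0,0,0],0],[-0.3,[0,0,0],0],[-0.2,[0,0,0],0],[0,[0,0,0],0],[0.2,[0,0,0],0],[0.2,[0,0,0],0],[0.2,[0,0,0],0]]'
```

```text
eef_pos: [527.9, 149.8, 281.7]
wrist_force: [-0.1, -0.4, -2.2]
finger_force: 10.0
clock: 18.0
eef_pos: [527.8, 149.9, 281.5]
eef_rot: [3.142, 0.0, -0.223]
wrist_force: [-0.3, 1.1, 0.4]
finger_gap: 56.4
finger_force: 0.0
```

```bash
python3 -m creep '[[0.2,[0,0,-1],0],[0.2,[0,0,-3],0],[0.2,[0,0,-6],0],[0.2,[0,0,-9],0],[0.2,[0,0,-12],0],[0.2,[0,0,-12],0],[0.2,[0,0,-12],0],[0.2,[0,0,-12],0],[0.2,[0,0,-12],0],[0.2,[0,0,-12],0],[0.2,[0,0,-12],0],[0.2,[0,0,-12],0]]'
python3 -m creep '[[0.2,[0,0,0],0],[0.2,[0,0,0],0],[0.2,[0,0,0],0],[0.2,[0,0,0],0],[0.2,[0,0,0],0],[0.2,[0,0,0],0],[0.2,[0,0,0],0],[0.2,[0,0,0],0],[0.2,[0,0,0],0],[0.2,[0,0,0],0],[0.2,[0,0,0],0],[0.2,[0,0,0],0]]' >/dev/null
python3 - <<'E'
from h import *
s0=manip.camera('scene')
for _ in range(8): s=manip.camera('scene')
print(cv2.absdiff(s0,s)[130:250,270:340].max())
s=s[:,:,::-1]
cv2.imwrite('pics/c8.png',cv2.resize(s[100:250,260:360],(400,600),interpolation=cv2.INTER_CUBIC))
E
```

```text
clock: 19.2
eef_pos: [527.8, 149.8, 401.4]
eef_rot: [3.141, 0.0, -0.223]
wrist_force: [0.4, 0.4, 1.1]
finger_gap: 56.3
finger_force: 0.0
2
```

View pics/c8.png

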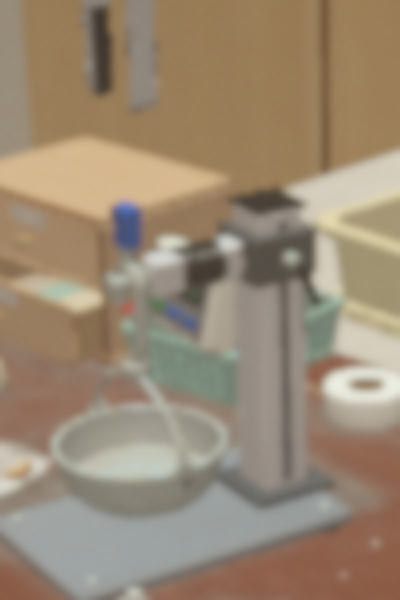

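The pan hangs upright and still from the pin at about (125,280), with the red latch below the pin at about (125,308). The gripper is clear above, so I'm handing in.

```bash
python3 -c "
from cell import manip
print(manip.sign_off())"
```

```text
the job is handed in; nothing more can be done
None
```

The weigh pan hangs free and still on the pin: the latch snapped shut, held against an upward tug of about 8 N, and the job is handed in (the hand-in call gave no verdict).

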